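Free the locked lid of a mini centrifuge with the release rod

ROBOT

A 6-joint arm with a two-finger parallel gripper is mounted at the origin on a cart in front of the work surface, level with it; the furniture and walls round the work are solid. World frame = base frame: x ahead of the robot, y to its left, z up, the work surface at z = 0. Lengths are in m, angles in rad, forces in N, time in s.
With the tool pointing down it reaches from about 0.35 to 0.975 m from the base axis. Payload 4.9 kg.
Tool frame: the origin (TCP) lies on the front face of the gripper's body, between the roots of the fingers; the fingertips stand 73 mm ahead of it and the grasp point (between the pads) lies 54 mm ahead of it; z points along the fingers, y is the line along which they close (so a half turn about z gives the same grasp; the last joint's range is limited). The gripper opens to 85 mm and grips with 20 to 120 N. Pads are 22 mm wide; open, the fingers measure 114 mm over their backs; the gripper's body (76 mm by 85 mm) begins 54 mm behind the grasp point. The pads swing forward as they close: fully open they stand 13 mm farther back than shut.
Start: joints at [-1.4, 0.053, 1.613, -0, 1.476, -0.119], TCP at [0.179, -0.599, 0.304] pointing down, gripper open.
Joint ranges: [-3.01, 3.01], [-1.01, 2.22], [0.06, 2.58], [-1.02, 4.17], [0.09, 2.62], [-3.14, 3.14]. Speed limits (rad/s): [2.57, 2.57, 3.14, 3.14, 3.14, 3.14].

INTERFACE

Orientations are given as a rotation vector (axis times angle).
In Python, from station import status, imaging, order gives the robot as it stands.
- The arm moves only by the tool arm_command, never from a script. Its argument "increments" is a list of rows, each an object with "slide": the shift along the tool's x, y, z in m, a list of three; "spin": the turn about the tool's z in degrees; "gripper": the opening, from -1 (shut) to 1 (fully open). In form: [{"slide": [x, y, z], "spin": spin, "gripper": gripper}, ...]. A call has 1 to 8 rows; each row is the pose to reach, as a shift and turn from the pose commanded when the call began, along the tool's axes at that moment; what a row does not reach only later rows make up. A row lasts 1/12 s, in which the tool goes at most 41.7 mm and 7.16 degrees, less where a joint would pass 70% of its speed; a pose out of reach is approached as far as the arm can. A call with a gripper value outside its range is refused whole. The fingers move at their own pace and stop on an object; "newtons" is the grip in N (left out, the last holds). Time passes only in rows, so rows that repeat a pose let the fingers close. It gives the time, the measured TCP pose, the force, the opening and the grip force at its end, in the units of the state.
- status.get_obs(): the state, without advancing time (a new reading comes with each control period).
- imaging.get_image(name): name is "side" or "top" or "wrist"; returns a dict with "frame" (384x512x3 uint8, red, green, blue), "vfov" (degrees; the focal length in pixels is half the picture's height over the tangent of half this angle, whatever the lens; pixels are square), "cx", "cy" (the principal point, pixels), "view" (4x4, takes a point from world to camera coordinates); the wrist camera has in their place "mount" (4x4, takes a point from camera to tool coordinates, whose origin is the TCP and whose axes are the flange's). Camera axes: x right, y up, looking along -z (the intrinsics and any distortion apply to the point x, -y, -z); pixel columns grow to the right and rows downward; lengths in m; the calibration is good to about 2 mm. The wrist camera is an equidistant fisheye: a pixel r from the principal point sees the ray r / f radians off the axis. A picture is of the moment at which its call begins: read the wrist's pose just before it. There is no depth.
- order.finish_job(): hands the job in; it is judged then, once.
The state is a dict: "t": time; "q": joint angles; "dq": joint speeds; "effort": joint torques, N m; "tool_pos": TCP position; "tool_rot": TCP orientation; "contact_force": force on the tool from outside, world axes, zero at the start; "wrist_torque": the same for the moment, N m; "opening": finger opening in m; "grip_force": force on a finger pad.
Only numpy, scipy, OpenCV 4.12 (cv2) and the standard library are available. Lean on these libraries where they do the work, as an engineer would, in place of code of your own. Each camera call takes 0.05 s, during which the arm holds its last target. There are 200 camera calls.

TASK

The mini centrifuge has lost power with its lid locked. Take the orange-handled release rod from its stand, push it tip first straight through the yellow-framed slot in the sloping front panel to press the red latch tab hidden inside until the lid springs up, then draw it out and stand it upright in its stand again, fully home. Leave the lid open and do not push or knock the pencil cup, the vial or the green and white carton about.

Things in the scene. Friction and masses are not known exactly. Their poses are not given: they have to be found in the camera images.
- release_rod: loose release rod, about 40 to 85 g, 130 mm long, upright in the stand at the start. Origin at the centre of its tip, z along the rod from tip towards handle. From the tip: round steel rod 8 mm in diameter, 60 mm long; black collar 28 mm in diameter, 6 mm thick (60 to 66 mm from the tip); orange square handle 16 x 16 mm, 66 to 130 mm from the tip, its flat faces square to the body's x and y axes
- centrifuge: white mini centrifuge, fixed to the worktop, 250 mm deep (x) by 190 mm wide (y); origin at the centre of its underside, x pointing from front to back (level), z up, front towards the robot. Front wall 50 mm high, then a grey panel (5 mm thick) that slopes up and back at 35 degrees to the flat lid (top about 127 mm high, reaching from about 75 mm behind the front to the back)
- slot (a point): centre of the slot in the sloping panel, on the panel's outer face, framed in yellow. z is the panel's outward normal, leaning 35 degrees from vertical towards the front (the rod goes in along -z); y is level, along the slot. The opening is 30 mm along y and 16 mm along x. Nothing stands behind it but the tab; in the centrifuge's frame it lies at x -85, y -40, z 81.5 mm
- tab_face (a point): middle of the front face of the hidden red latch tab, a 28 x 42 mm plate behind the slot, parallel to the panel, 30 mm below the panel's outer face when not pressed
- release_tab (a joint): how far the tab is pressed in along the slot's -z, 0 to 0.010 m (stop); spring force 2.3 N at rest to 6.8 N at the stop. The catch lets the lid go at about 0.006 m; the tab springs back when let go
- lid (a joint): lid angle in rad about a hinge along the back edge, 0 closed and latched (a few thousandths of play), 0.7 its stop. Once freed, a damped spring raises the front edge to the stop in about 2 s, and it stays there
- lid_front (a point): middle of the lid's front edge
- stand: grey block 50 x 50 x 66 mm on a black foot 74 x 74 x 10 mm, fixed to the worktop; origin at the centre of its underside. It may be left or right of the centrifuge
- stand_mouth (a point): centre of the stand's round hole, on its top face 66 mm above the worktop. The hole is 15 mm in diameter, 63 mm deep, with a 2 mm chamfer; the rod hangs in it with its collar resting on the top face
- pencil_cup: loose brown cup with pencils, 100 x 95 x 163 mm, bystander; origin at the centre of its underside; stands on the other side from the stand
- vial: loose white-capped vial, 21 mm in diameter, 60 mm high, bystander in front of the centrifuge; origin under its centre
- carton: loose green and white carton, 78 x 120 x 42 mm, bystander behind on the left; origin under its centre
- rod_collar (a point): centre of the underside of the rod's collar, on the rod's axis 60 mm from the tip
Things that resemble listed ones, but are neither listed nor needed, are in the scene too. Of the things like the stand, leave any that is blue; of the rest the larger one is meant.

How it is judged:
By the outcome, as a careful person would: the job done as asked, in the order asked, and still so for the second after the job is handed in, with the robot touching nothing.
It also fails if it takes over 48 s, if anything falls off the work surface, if the arm or the gripper's body presses on something with over 40 N, if the wrist force passes 120 N, or if a joint passes its speed limit or range.

## Working session

There is one attempt and no reset: what is moved stays moved. The work goes in short steps, Python scripts to look and compute and a tool call to move; the robot and the scene stay as the last step left them, time stands still between calls to the robot, and variables do not carry over. Pictures are saved under pics/ and viewed, at most 10 in all, crops included, and the job is handed in when it is done.

Besides the shell and the picture viewer there is one more tool, called after "Call:" as a command line: name --argument value ..., lists and objects as JSON in quotes. arm_command: Moves the arm, as the interface text tells. Its arguments: {"type":"object","properties":{"increments":{"type":"array","items":{"type":"object","properties":{"slide":{"type":"array","items":{"type":"number"}},"spin":{"type":"number"},"gripper":{"type":"number"}}}},"newtons":{"type":"number"}},"required":["increments"]}

```bash
ls; mkdir -p pics; cat > h.py <<'E'
import numpy as np, cv2
from scipy.spatial.transform import Rotation as R
from station import status, imaging, order
def grab(n,save=None):
    o=status.get_obs(); d=imaging.get_image(n)
    if save: cv2.imwrite(f'pics/{save}.png',d['frame'][:,:,::-1])
    d['f']=d['frame'].shape[0]/2/np.tan(np.radians(d['vfov'])/2)
    if n=='wrist':
        T=np.eye(4);T[:3,:3]=R.from_rotvec(o['tool_rot']).as_matrix();T[:3,3]=o['tool_pos']
        d['c2w']=T@np.array(d['mount'])
    else: d['c2w']=np.linalg.inv(np.array(d['view']))
    d['fish']=n=='wrist'
    return d
def ray(d,u,v):
    a=np.array([(u-d['cx'])/d['f'],(v-d['cy'])/d['f']])
    if d['fish']:
        r=np.linalg.norm(a); s=np.sin(r)/r if r>0 else 1
        c=np.array([a[0]*s,-a[1]*s,-np.cos(r)])
    else: c=np.array([a[0],-a[1],-1])
    w=d['c2w'][:3,:3]@c
    return d['c2w'][:3,3],w/np.linalg.norm(w)
def onz(d,u,v,z):
    o,w=ray(d,u,v); return o+w*(z-o[2])/w[2]
def tri(rs):
    A=0;b=0
    for o,w in rs:
        P=np.eye(3)-np.outer(w,w);A=A+P;b=b+P@o
    x=np.linalg.solve(A,b)
    return x,[np.linalg.norm((np.eye(3)-np.outer(w,w))@(x-o)) for o,w in rs]
def proj(d,p):
    c=np.linalg.inv(d['c2w'])@np.append(p,1);c=c[:3]
    x,y,z=c[0],-c[1],-c[2]
    if d['fish']:
        r=np.hypot(x,y);t=np.arctan2(r,z);k=t/r if r>0 else 1/z
    else:k=1/z
    return d['cx']+d['f']*x*k,d['cy']+d['f']*y*k
E
python3 - <<'E'
from h import *
for n in('side','top'):
    d=grab(n,n+'0');print(n,d['vfov'],d['cx'],d['cy'],d['c2w'].round(3).tolist(),[k for k in d])
a=cv2.imread('pics/side0.png');b=cv2.imread('pics/top0.png')
o=status.get_obs();print(o['t'],o['opening'],R.from_rotvec(o['tool_rot']).as_matrix().round(3))
E
```

```text
pics
side 46.219728927867855 252.5963102111257 190.1072649896487 [[0.916, 0.172, -0.362, 0.123], [-0.4, 0.343, -0.85, -1.132], [-0.022, 0.924, 0.383, 0.606], [0.0, 0.0, 0.0, 1.0]] ['frame', 'vfov', 'cx', 'cy', 'view', 'f', 'c2w', 'fish']
top 50.22190054941051 257.1256418606487 185.1886242575832 [[-0.009, 0.997, -0.079, 0.501], [-1.0, -0.009, 0.004, 0.024], [0.003, 0.079, 0.997, 1.361], [0.0, 0.0, 0.0, 1.0]] ['frame', 'vfov', 'cx', 'cy', 'view', 'f', 'c2w', 'fish']
0.1 0.0852815493382549 [[ 0.958  0.286 -0.   ]
 [ 0.286 -0.958  0.002]
 [ 0.    -0.002 -1.   ]]
```

View pics/top0.png

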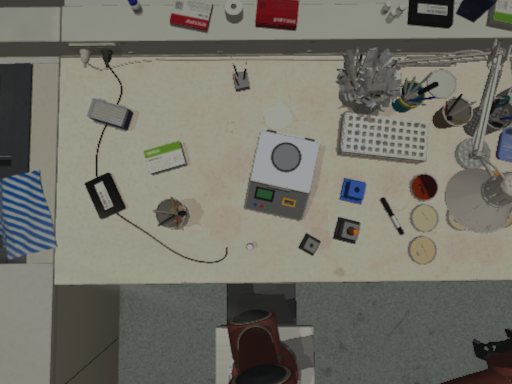

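View pics/side0.png

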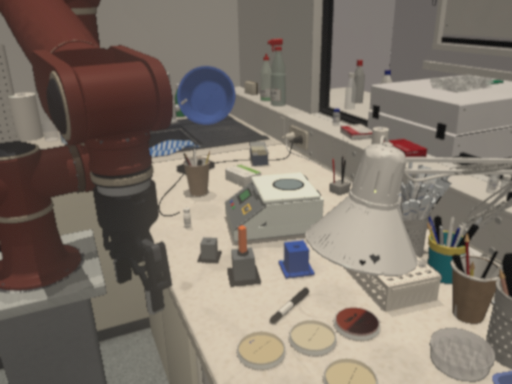

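Top view: three stand-like things: blue at (353,190), small grey at (310,243), and a larger grey one holding the orange rod at (347,230). The larger grey one fits, because the blue one is excluded and the other is smaller. I'll confirm with a crop and measure.

```bash
python3 - <<'E'
from h import *
a=cv2.imread('pics/side0.png');b=cv2.imread('pics/top0.png')
A=cv2.resize(a[165:295,190:330],None,fx=2.8,fy=2.8,interpolation=2);B=cv2.resize(b[125:260,235:375],None,fx=2.8,fy=2.8,interpolation=2)
h=max(A.shape[0],B.shape[0]);P=lambda i:cv2.copyMakeBorder(i,0,h-i.shape[0],0,0,0)
cv2.imwrite('pics/crop.png',np.hstack([P(A),P(B)]))
for n,im in(('side',a),('top',b)):
    d=grab(n)
    hsv=cv2.cvtColor(im,cv2.COLOR_BGR2HSV)
    for nm,lo,hi in(('orange',(3,130,100),(14,255,255)),('yellow',(15,120,100),(32,255,255)),('blue',(105,130,60),(130,255,255))):
        m=cv2.inRange(hsv,lo,hi);k,l,s,c=cv2.connectedComponentsWithStats(m)
        for i in range(1,k):
            if s[i,4]>15 and 190<c[i][0]<400 and 150<c[i][1]<300: print(n,nm,s[i],c[i].round(1))
    g=cv2.cvtColor(im,cv2.COLOR_BGR2GRAY)
E
```

```text
side orange [239 226   7  26 142] [242.2 238.6]
side blue [286 242  21  10 136] [295.9 246.6]
top yellow [282 198  14   9  64] [288.5 202. ]
top yellow [353 229   5   5  18] [355.3 231.1]
top blue [340 179  25  25 404] [352.9 190.6]
```

View pics/crop.png

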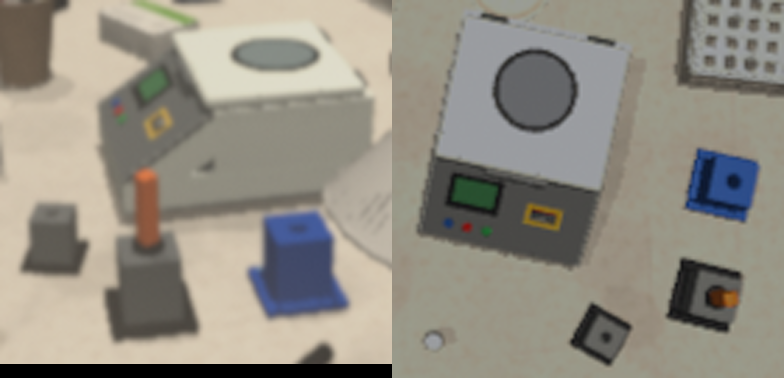

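```bash
python3 - <<'E'
from h import *
t=grab('top');s=grab('side')
cr=lambda x,y:(235+(x-392)/2.8,125+y/2.8)
print('rod side',onz(s,242.2,238.6,.104)) 
o=cr(716,297);print('rod top tri',tri([ray(t,355.3,231.1),ray(s,242.5,227)]))
print('slot',onz(t,288.5,202,.0815), 'side tri',tri([ray(t,288.5,202),ray(s,190+158/2.8,165+124/2.8)]))
L=[onz(t,*cr(*p),.127) for p in((466,15),(629,43),(602,188),(437,157))];print(np.round(L,3))
e=[L[0]-L[3],L[1]-L[2],-(L[1]-L[0]),-(L[2]-L[3])]
print([round(np.degrees(np.arctan2(v[1],v[0])) - (0 if i<2 else 90),1) for i,v in enumerate(e)],[np.linalg.norm(v).round(3) for v in e])
F=[onz(t,*cr(*p),.01) for p in((681,259),(727,330),(667,315))];print('foot',np.round(F,3))
print('vial',onz(t,250,246,.06))
for n in ('top',): print(proj(t,[.5,0,0]))
E
```

```text
rod side [ 0.45887249 -0.27474083  0.104     ]
rod top tri (array([ 0.45978181, -0.27320049,  0.13305615]), [np.float64(0.001334953743624277), np.float64(0.0013349537436242607)])
slot [ 0.54905688 -0.07883077  0.0815    ] side tri (array([ 0.55007274, -0.07942095,  0.07837245]), [np.float64(0.0009595196373801439), np.float64(0.0009595196373802396)])
[[ 0.767  0.004  0.127]
 [ 0.735 -0.173  0.127]
 [ 0.577 -0.141  0.127]
 [ 0.612  0.037  0.127]]
[np.float64(-12.0), np.float64(-11.6), np.float64(-10.4), np.float64(-11.2)] [np.float64(0.159), np.float64(0.161), np.float64(0.18), np.float64(0.181)]
foot [[ 0.499 -0.247  0.01 ]
 [ 0.416 -0.299  0.01 ]
 [ 0.434 -0.229  0.01 ]]
vial [0.41240504 0.04283463 0.06      ]
(np.float64(262.9812013245002), np.float64(217.95844962003153))
```

The crop confirms it: the larger grey stand holds the rod at about (0.459, -0.274), and the slot is at about (0.55, -0.079) with the centrifuge yawed about -11°. The tool can't tilt, so my plan is to lift the rod until only its tip is in the hole and pivot it 35° in the grip against the hole's rim. First I need a wrist look from above the stand.

Call:
arm_command --increments '[{"slide": [0.27, -0.173, 0], "spin": 28, "gripper": 1}, {"slide": [0.27, -0.173, 0], "spin": 28, "gripper": 1}, {"slide": [0.27, -0.173, 0], "spin": 28, "gripper": 1}, {"slide": [0.27, -0.173, 0], "spin": 28, "gripper": 1}, {"slide": [0.27, -0.173, 0], "spin": 28, "gripper": 1}, {"slide": [0.27, -0.173, 0], "spin": 28, "gripper": 1}, {"slide": [0.27, -0.173, 0], "spin": 28, "gripper": 1}, {"slide": [0.27, -0.173, 0], "spin": 28, "gripper": 1}]' --newtons 20

```text
t: 0.97
tool_pos: [0.3894, -0.3534, 0.3041]
tool_rot: [-3.126, 0.309, -0.001]
contact_force: [0.5, -0.8, 0.2]
opening: 0.0851
grip_force: 0.0
```

```bash
python3 - <<'E'
from h import *
d=grab('wrist','w0');o=status.get_obs();M=R.from_rotvec(o['tool_rot']).as_matrix()
print(np.array(d['mount']).round(3).tolist(),d['f'],d['cx'],d['cy']);print(o['t'],o['tool_pos'],M.round(4))
print('slide to rod',M.T@(np.array([.459,-.274,.304])-o['tool_pos']))
E
```

```text
[[0.001, 0.958, 0.288, 0.074], [1.0, -0.001, -0.0, 0.001], [0.0, 0.288, -0.958, -0.07], [0.0, 0.0, 0.0, 1.0]] 297.3186396354542 253.49237002093435 189.72180127140146
1.0167 [ 0.39163091 -0.35067429  0.30403147] [[ 0.9813 -0.1925  0.003 ]
 [-0.1925 -0.9813  0.003 ]
 [ 0.0023 -0.0035 -1.    ]]
slide to rod [ 0.05134622 -0.0882094   0.00045866]
```

View pics/w0.png

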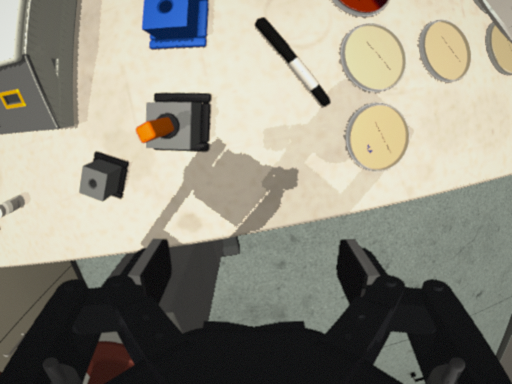

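The wrist view shows the rod at (155,128) standing in the stand at (180,122), and the yellow slot at (12,99). I'll move so the camera sits over the rod.

Call:
arm_command --increments '[{"slide": [-0.01, -0.088, 0]}, {"slide": [-0.01, -0.088, 0]}, {"slide": [-0.01, -0.088, 0]}, {"slide": [-0.01, -0.088, 0]}]'

```text
validation failed for argument at $.in...
```

```bash
python3 - <<'E'
from h import *
d=grab('wrist','w1')
im=cv2.imread('pics/w1.png')
print({k:np.round(proj(d,p)).tolist() for k,p in dict(rodtop=[.459,-.274,.136],mouth=[.459,-.274,.066],slot=[.55,-.079,.0815]).items()})
cv2.imwrite('pics/w1c.png',cv2.resize(im[0:240,0:320],None,fx=2.5,fy=2.5,interpolation=2))
E
```

```text
{'rodtop': [148.0, 133.0], 'mouth': [170.0, 126.0], 'slot': [14.0, 99.0]}
```

View pics/w1c.png

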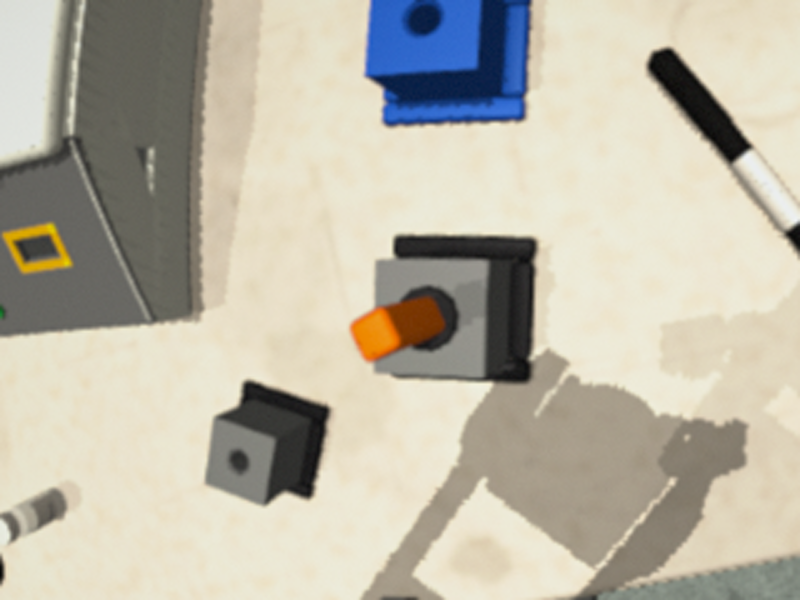

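Call:
arm_command --increments '[{"slide": [-0.01, -0.088, 0], "spin": 0, "gripper": 1}, {"slide": [-0.01, -0.088, 0], "spin": 0, "gripper": 1}, {"slide": [-0.01, -0.088, 0], "spin": 0, "gripper": 1}, {"slide": [-0.01, -0.088, 0], "spin": 0, "gripper": 1}]'

```text
t: 1.4
tool_pos: [0.3955, -0.2665, 0.304]
tool_rot: [3.126, -0.308, 0.001]
contact_force: [-0.2, -2.0, 0.6]
opening: 0.0854
grip_force: 0.0
```

```bash
python3 - <<'E'
from h import *
d=grab('wrist','w2')
im=cv2.imread('pics/w2.png')
o=status.get_obs();print(o['tool_pos'],R.from_rotvec(o['tool_rot']).as_matrix()[:2,0])
q={k:np.round(proj(d,p)).tolist() for k,p in dict(rodtop=[.459,-.274,.136],mouth=[.459,-.274,.066],slot=[.55,-.079,.0815]).items()};print(q)
x,y=map(int,q['rodtop']);x0,y0=max(0,x-70),max(0,y-60);print(x0,y0)
A=cv2.resize(im[y0:y0+120,x0:x0+130],(520,480),interpolation=2)
x,y=map(int,q['slot']);x1,y1=max(0,x-30),max(0,y-60);print(x1,y1)
B=cv2.resize(im[y1:y1+120,x1:x1+68],(272,480),interpolation=2)
cv2.imwrite('pics/w2c.png',np.hstack([A,B]))
E
```

```text
[ 0.39543257 -0.26768167  0.30411893] [ 0.98050343 -0.19650113]
{'rodtop': [246.0, 115.0], 'mouth': [248.0, 112.0], 'slot': [61.0, 79.0]}
176 55
31 19
```

View pics/w2c.png

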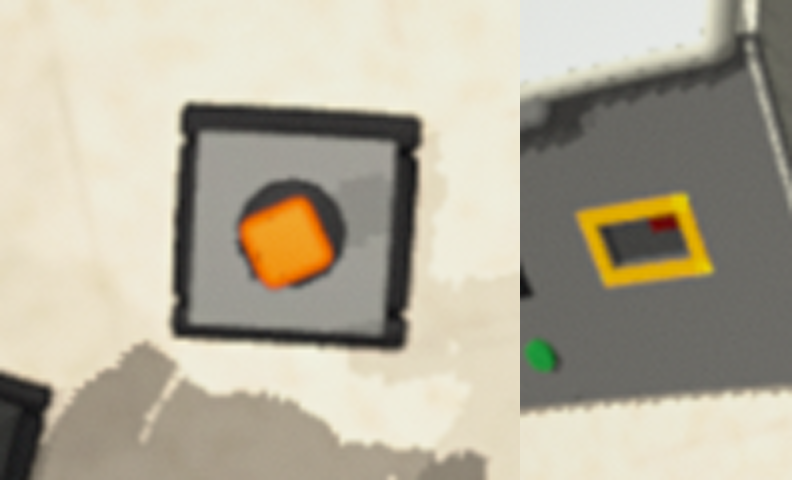

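The rod's handle is at (247,115), turned in its stand, and the yellow frame is at (62,79) with red showing inside. Now I'll measure them.

```bash
cat > meas.py <<'E'
from h import *
def mask(im,lo,hi,box):
    m=cv2.inRange(cv2.cvtColor(im,cv2.COLOR_RGB2HSV),lo,hi);b=np.zeros_like(m);x0,y0,x1,y1=box;b[y0:y1,x0:x1]=255
    m&=b;c,_=cv2.findContours(m,0,2);c=max(c,key=cv2.contourArea);return c
def rect(d,c,z):
    # back-project contour to plane z, then a min-area rectangle in world mm
    p=np.array([onz(d,*q[0],z)[:2] for q in c],np.float32)*1000
    (x,y),(w,h),a=cv2.minAreaRect(p);return np.round([x,y,w,h,a],1)
E
python3 - <<'E'
from meas import *
d=grab('wrist');im=d['frame']
print('handle',rect(d,mask(im,(3,150,150),(20,255,255),(220,90,280,140)),.136))
c=mask(im,(0,0,60),(180,60,165),(222,85,276,140));print('standtop',rect(d,c,.066),cv2.contourArea(c))
print('foot',rect(d,mask(im,(0,0,0),(180,255,55),(215,75,285,145)),.010))
c=mask(im,(20,120,100),(35,255,255),(40,60,90,100));m=cv2.moments(c);u=(m['m10']/m['m00'],m['m01']/m['m00']);print('slot',u,onz(d,*u,.0815),rect(d,c,.0815))
t=grab('top');s=grab('side')
print(tri([ray(d,*u),ray(t,288.5,202),ray(s,246.4,209.3)]))
print('rodtop tri',tri([ray(d,247,115),ray(s,242.5,227)]))
E
```

```text
handle [ 458.8 -274.7   15.5   15.7   15. ]
standtop [ 458.8 -274.7   52.3   52.6   75.6] 2443.0
foot [ 458.7 -274.6   70.6   69.9   75.2]
slot (60.86591123701605, 79.34214667925716) [ 0.54997169 -0.07982742  0.0815    ] [550.4 -78.3  49.5  24.1  77.1]
(array([ 0.55023975, -0.07896519,  0.07879432]), [np.float64(0.0009035652042994441), np.float64(0.001084754784351073), np.float64(0.001053464254539091)])
rodtop tri (array([ 0.45944901, -0.27631023,  0.1347136 ]), [np.float64(0.0005032120314532371), np.float64(0.0005032120314530975)])
```

Call:
arm_command --increments '[{"slide": [0.0635, -0.0055, 0.03], "spin": -26.3, "gripper": 1}, {"slide": [0.0635, -0.0055, 0.03], "spin": -26.3, "gripper": 1}, {"slide": [0.0635, -0.0055, 0.03], "spin": -26.3, "gripper": 1}, {"slide": [0.0635, -0.0055, 0.03], "spin": -26.3, "gripper": 1}, {"slide": [0.0635, -0.0055, 0.06], "spin": -26.3, "gripper": 1}, {"slide": [0.0635, -0.0055, 0.09], "spin": -26.3, "gripper": 1}, {"slide": [0.0635, -0.0055, 0.12], "spin": -26.3, "gripper": 1}, {"slide": [0.0635, -0.0055, 0.144], "spin": -26.3, "gripper": 1}]'

```text
t: 2.27
tool_pos: [0.458, -0.2759, 0.1574]
tool_rot: [-3.114, -0.404, 0.002]
contact_force: [-0.2, -0.3, -0.9]
opening: 0.0855
grip_force: 0.0
```

Call:
arm_command --increments '[{"slide": [0, 0, 0], "spin": 0, "gripper": 1}, {"slide": [0, 0, 0], "spin": 0, "gripper": -1}, {"slide": [0, 0, 0], "spin": 0, "gripper": -1}, {"slide": [0, 0, 0], "spin": 0, "gripper": -1}, {"slide": [0, 0, 0], "spin": 0, "gripper": -1}, {"slide": [0, 0, 0], "spin": 0, "gripper": -1}, {"slide": [0, 0, 0], "spin": 0, "gripper": -1}, {"slide": [0, 0, 0], "spin": 0, "gripper": -1}]' --newtons 30

```text
t: 2.93
tool_pos: [0.4594, -0.2753, 0.1612]
tool_rot: [3.113, 0.407, 0.002]
contact_force: [-0.9, -0.5, 3.7]
opening: 0.0153
grip_force: 35.9
```

```bash
python3 - <<'E'
from h import *
o=status.get_obs();M=R.from_rotvec(o['tool_rot']).as_matrix();print(o['t'],o['tool_pos'],M.round(4).tolist(),o['opening'],o['grip_force'],o['contact_force'],np.degrees(np.arctan2(M[1,0],M[0,0])), o['q'])
E
```

```text
2.9333 [ 0.45935518 -0.27528894  0.16122476] [[0.9663, 0.2573, 0.0016], [0.2573, -0.9663, -0.0014], [0.0012, 0.0018, -1.0]] 0.015315008187071436 35.883554220199585 [-0.90206565 -0.50130564  3.65781448] 14.909813308985163 [-6.78866552e-01 -2.76485031e-02  1.94304914e+00 -9.72854613e-05
  1.22406366e+00  6.31738452e-01]
```

Call:
arm_command --increments '[{"slide": [0, 0, -0.012], "spin": 0, "gripper": -1}, {"slide": [0, 0, -0.024], "spin": 0, "gripper": -1}, {"slide": [0, 0, -0.036], "spin": 0, "gripper": -1}, {"slide": [0, 0, -0.049], "spin": 5, "gripper": -1}, {"slide": [0, 0, -0.049], "spin": 12, "gripper": -1}, {"slide": [0, 0, -0.049], "spin": 19, "gripper": -1}, {"slide": [0, 0, -0.049], "spin": 26.3, "gripper": -1}, {"slide": [0, 0, -0.049], "spin": 26.3, "gripper": -1}]'

```text
t: 3.6
tool_pos: [0.4591, -0.2751, 0.2104]
tool_rot: [3.125, -0.315, 0.002]
contact_force: [0.7, -0.1, -1.3]
opening: 0.0158
grip_force: 35.4
```

```bash
cat > rod.py <<'E'
from meas import *
# side view: orange handle axis; tilt assuming it lies in the vertical plane of tool x
def look(save=None):
    s=grab('side',save);o=status.get_obs();M=R.from_rotvec(o['tool_rot']).as_matrix()
    g=np.array(o['tool_pos'])+M@[0,0,.054]
    print(round(o['t'],2),'tcp',np.round(o['tool_pos'],4),'yaw',np.degrees(np.arctan2(M[1,0],M[0,0])).round(2),'open',round(o['opening'],4),'grip',round(o['grip_force'],1),'F',np.round(o['contact_force'],1))
    return s,M,g
E
python3 - <<'E'
from rod import *
s,M,g=look('s1')
im=s['frame'];u,v=map(int,proj(s,g));print(u,v)
cv2.imwrite('pics/s1c.png',cv2.resize(s['frame'][v-70:v+80,u-80:u+80,::-1],None,fx=4,fy=4,interpolation=2)[:600])
E
```

```text
3.65 tcp [ 0.4591 -0.275   0.2101] yaw -11.26 open 0.0159 grip 35.4 F [ 0.3 -0.8 -0.5]
241 218
```

View pics/s1c.png

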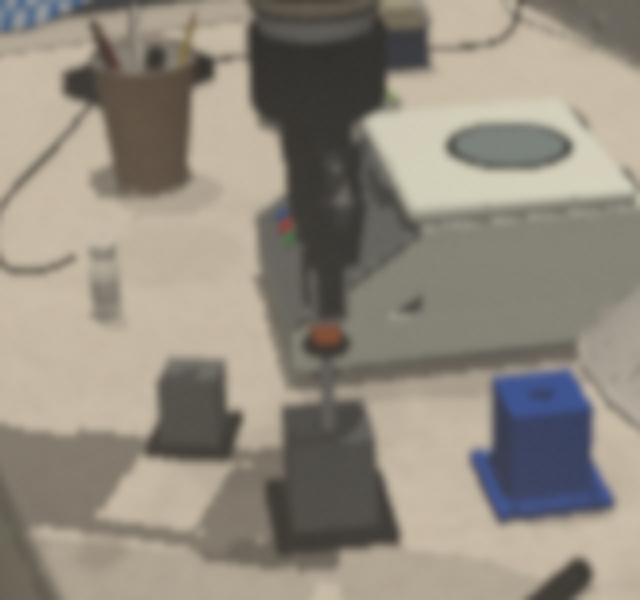

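The rod hangs vertical in the grip with its tip still in the stand hole (collar at about (242,233) in the full image). Now I'll pivot it against the rim.

Call:
arm_command --increments '[{"slide": [-0.0115, 0, 0], "spin": 0, "gripper": -1}, {"slide": [-0.0195, 0, 0.0007], "spin": 0, "gripper": -1}, {"slide": [-0.0274, 0, 0.0021], "spin": 0, "gripper": -1}, {"slide": [-0.0352, 0, 0.0042], "spin": 0, "gripper": -1}, {"slide": [-0.0428, 0, 0.0069], "spin": 0, "gripper": -1}, {"slide": [-0.05, 0, 0.0103], "spin": 0, "gripper": -1}, {"slide": [-0.0583, 0, 0.0152], "spin": 0, "gripper": -1}, {"slide": [-0.0583, 0, 0.0152], "spin": 0, "gripper": -1}]' --newtons 25

```text
t: 4.32
tool_pos: [0.3999, -0.2627, 0.1921]
tool_rot: [-3.125, 0.313, 0.003]
contact_force: [3.1, 0.1, -0.1]
opening: 0.0157
grip_force: 35.9
```

```bash
python3 - <<'E'
from rod import *
s,M,g=look('s2')
th=np.radians(35);ax=M@[np.sin(th),0,np.cos(th)]
for nm,k in(('top',-.029),('g',0),('coll',.041),('tip',.101)):print(nm,np.round(proj(s,g+ax*k),1))
u,v=map(int,proj(s,g+ax*.04))
print('crop',u-50,v-50);A=cv2.resize(s['frame'][v-50:v+50,u-50:u+50,::-1],(400,400),interpolation=2)
w=grab('wrist','w3')
for nm,k in(('coll',.041),('tip',.101)):print(nm,np.round(proj(w,g+ax*k),1))
B=cv2.resize(w['frame'][:,:,::-1],(400,300))
cv2.imwrite('pics/s2c.png',np.hstack([A,cv2.copyMakeBorder(B,0,100,0,0,0)]))
E
```

```text
4.37 tcp [ 0.4003 -0.2628  0.1922] yaw -11.42 open 0.0155 grip 35.9 F [ 1.4  0.5 -1.6]
top [207.8 219.8]
g [215.7 228.4]
coll [226.6 240.2]
tip [241.9 256.9]
crop 176 189
coll [252.1 194.4]
tip [252.4 125.4]
```

View pics/s2c.png

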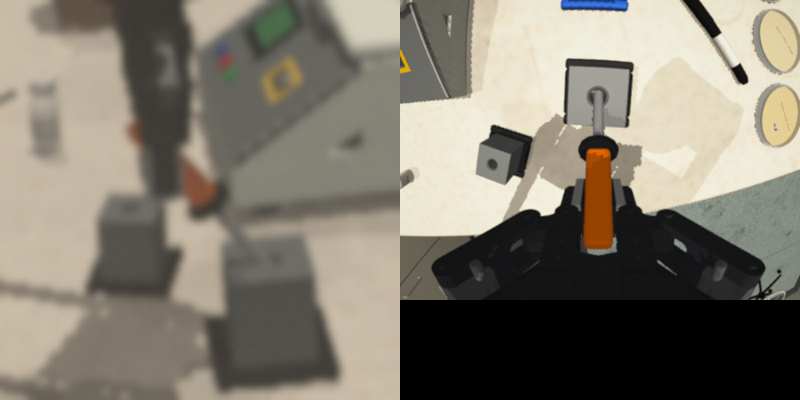

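The rod is tilted in the grip as planned: the side crop shows the collar at about (227,239) in the full image, against (226.6,240.2) predicted for 35°. Next I'll lift it and take a look near the slot.

Call:
arm_command --increments '[{"slide": [0, 0, -0.01], "spin": 0, "gripper": -1}, {"slide": [0, 0, -0.025], "spin": 0, "gripper": -1}, {"slide": [0, 0, -0.05], "spin": 0, "gripper": -1}, {"slide": [0, 0, -0.075], "spin": 0, "gripper": -1}, {"slide": [0, 0, -0.1], "spin": 0, "gripper": -1}, {"slide": [0, 0, -0.1], "spin": 0, "gripper": -1}]' --newtons 60

```text
t: 4.92
tool_pos: [0.4029, -0.2648, 0.2999]
tool_rot: [3.12, -0.311, 0.009]
contact_force: [0.9, -0.4, 1.1]
opening: 0.0153
grip_force: 61.9
```

Call:
arm_command --increments '[{"slide": [0.001, -0.025, 0], "spin": 0, "gripper": -1}, {"slide": [0.002, -0.055, 0], "spin": 0, "gripper": -1}, {"slide": [0.004, -0.09, 0], "spin": 0, "gripper": -1}, {"slide": [0.006, -0.125, 0], "spin": 0, "gripper": -1}, {"slide": [0.0085, -0.16, 0], "spin": 0, "gripper": -1}, {"slide": [0.0085, -0.19, 0], "spin": 0, "gripper": -1}, {"slide": [0.0085, -0.2085, 0], "spin": 0, "gripper": -1}, {"slide": [0.0085, -0.2085, 0], "spin": 0, "gripper": -1}]'

```text
t: 5.58
tool_pos: [0.4509, -0.0579, 0.2927]
tool_rot: [-3.126, 0.305, 0.005]
contact_force: [-0.2, -0.2, -0.7]
opening: 0.0156
grip_force: 61.9
```

```bash
python3 - <<'E'
from rod import *
s,M,g=look('s3')
th=np.radians(35);ax=M@[np.sin(th),0,np.cos(th)]
w=grab('wrist','w4')
for nm,k in(('coll',.041),('tip',.101)):print(nm,np.round(proj(w,g+ax*k),1),np.round(proj(s,g+ax*k),1))
print('slot',proj(w,[.5502,-.079,.0815]))
cv2.imwrite('pics/w4c.png',cv2.resize(w['frame'][0:250,150:400,::-1],(600,600),interpolation=2))
E
```

```text
5.63 tcp [ 0.4508 -0.0594  0.2928] yaw -11.2 open 0.0156 grip 61.9 F [-0.8 -0.5 -0.2]
coll [252.1 194.4] [215.8 169. ]
tip [252.4 125.4] [229.4 185. ]
slot (np.float64(252.4498543029796), np.float64(73.08676886161182))
```

View pics/w4c.png

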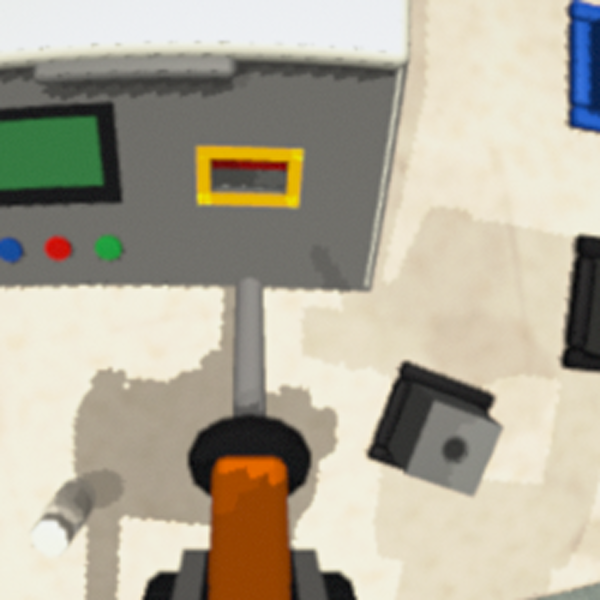

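The slot is at full (253.8,73.8), matching the prediction. The rod tip edge is at (254,116.3), the collar's far edge at row 174.2 and the handle junction at row 190.8. I'll solve for tilt and grip distance.

```bash
python3 - <<'E'
from rod import *
from scipy.optimize import least_squares
s,M,g=look()
w=grab('wrist');im=w['frame']
def pts(th,L,x0=0):
    a=M@[np.sin(th),0,np.cos(th)];p=M@[np.cos(th),0,-np.sin(th)];t=g+a*L
    return [t+4e-3*p, t-.060*a+.014*p, t-.066*a+.008*p]
ob=[116.3,174.2,190.8]
f=lambda v:np.array([proj(w,q)[1]-r for q,r in zip(pts(*v),ob)])
r=least_squares(f,[.6,.101],x_scale=[.1,.01]);print(np.degrees(r.x[0]),r.x[1],r.fun)
a=M@[np.sin(r.x[0]),0,np.cos(r.x[0])];tip=g+a*r.x[1];print('tip',tip,proj(s,tip),proj(w,tip))
c=mask(im,(20,120,100),(35,255,255),(220,50,290,100));m=cv2.moments(c);u=(m['m10']/m['m00'],m['m01']/m['m00'])
t=grab('top');S,e=tri([ray(w,*u),ray(t,288.5,202),ray(s,246.4,209.3)]);print('slot',u,onz(w,*u,.0815),S,e)
# frame edges back-projected on the panel plane
x=np.array([np.cos(np.radians(11.3)),-np.sin(np.radians(11.3)),0]);n=-np.sin(np.radians(35))*x+[0,0,np.cos(np.radians(35))];S0=onz(w,*u,.0815)
Y=np.cross([0,0,1],x);X=np.cross(Y,n);P=[]
for q in c[:,0]:
    o,d=ray(w,*q);p=o+d*((S0-o)@n)/(d@n)-S0;P.append([p@X*1e3,p@Y*1e3])
print('frame rect on panel',cv2.minAreaRect(np.array(P,np.float32)))
# bottom steel width check / shaft lateral pixel at tip and collar
g_=cv2.cvtColor(im,cv2.COLOR_RGB2GRAY);
for row in(124,140,160,170): 
    q=cv2.inRange(cv2.cvtColor(im,cv2.COLOR_RGB2HSV)[row:row+1],(0,0,70),(180,45,175))[0,238:272];ii=np.nonzero(q)[0]+238;print(row,ii.min(),ii.max())
E
```

```text
5.73 tcp [ 0.4508 -0.061   0.293 ] yaw -11.38 open 0.0152 grip 61.9 F [-0.1 -0.1 -0.6]
36.50616311818446 0.10288177595020437 [-0.0084285   0.24353151 -0.22986811]
tip [ 0.51054823 -0.07313798  0.15623382] (np.float64(230.86768647535706), np.float64(184.96252064785585)) (np.float64(252.37155385430685), np.float64(120.74355692843008))
slot (251.2032321253673, 73.52595494613125) [ 0.55018528 -0.07978433  0.0815    ] [ 0.55016833 -0.07958148  0.07840374] [np.float64(0.0003955112606130561), np.float64(0.0011131687644780636), np.float64(0.0007291942294942964)]
frame rect on panel ((-0.36097240447998047, 0.04137611389160156), (40.719444274902344, 27.312822341918945), 88.9002456665039)
124 245 259
140 245 259
160 238 260
170 238 271
```

Call:
arm_command --increments '[{"slide": [0.007, 0, 0.015], "spin": 0, "gripper": -1}, {"slide": [0.014, -0.001, 0.03], "spin": 0, "gripper": -1}, {"slide": [0.022, -0.0014, 0.045], "spin": 0, "gripper": -1}, {"slide": [0.0288, -0.0014, 0.0588], "spin": 0.3, "gripper": -1}, {"slide": [0.0288, -0.0014, 0.0588], "spin": 0.3, "gripper": -1}, {"slide": [0.0288, -0.0014, 0.0588], "spin": 0.3, "gripper": -1}, {"slide": [0.0288, -0.0014, 0.0588], "spin": 0.3, "gripper": -1}]' --newtons 80

```text
t: 6.42
tool_pos: [0.4797, -0.0657, 0.2356]
tool_rot: [3.125, -0.322, 0.001]
contact_force: [0.1, -0.3, 0.2]
opening: 0.0153
grip_force: 79.2
```

```bash
cat > tip.py <<'E'
from rod import *
def where(S=np.array([.5502,-.0797,.081]),th=np.radians(36.5),L=.1029,yaw=11.6):
    s,M,g=look();a=M@[np.sin(th),0,np.cos(th)];tip=g+a*L
    y=np.radians(yaw);x=np.array([np.cos(y),-np.sin(y),0]);n=-np.sin(np.radians(35))*x+[0,0,np.cos(np.radians(35))];Y=np.cross([0,0,1],x);X=np.cross(Y,n)
    d=tip-S;print('tip in slot frame mm: X(up slope) %.1f Y %.1f Z(out) %.1f'%(d@X*1e3,d@Y*1e3,d@n*1e3), 'angle yaw')
    return M,tip,s
E
python3 - <<'E'
from tip import *
M,tip,s=where()
w=grab('wrist','w5');print(proj(w,tip),proj(w,[.5502,-.0797,.081]))
cv2.imwrite('pics/w5c.png',np.hstack([cv2.resize(w['frame'][40:190,190:315,::-1],(500,600),interpolation=2),cv2.resize(s['frame'][150:270,190:250,::-1],(300,600),interpolation=2)]))
E
```

```text
6.47 tcp [ 0.4799 -0.0656  0.2361] yaw -11.74 open 0.0151 grip 79.2 F [ 0.5 -0.4  0.3]
tip in slot frame mm: X(up slope) 2.2 Y -0.5 Z(out) 21.0 angle yaw
(np.float64(252.37531162940448), np.float64(120.74680331846173)) (np.float64(251.80629121214915), np.float64(105.76123558655446))
```

View pics/w5c.png

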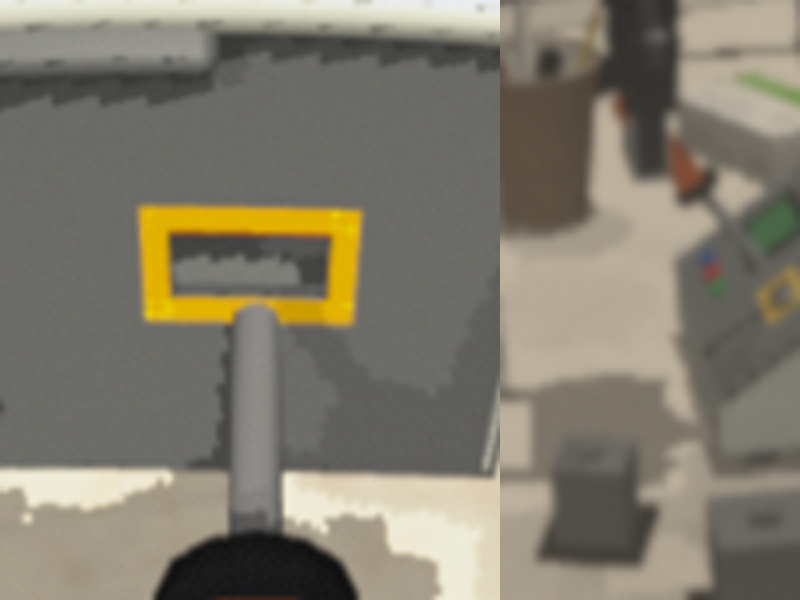

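The tip edge is at full (254.5,116.3) and the slot centre at (252.5,106.3), so the rod is aligned laterally to about 1 mm, with the shaft pointing into the slot. Inserting to just short of the tab.

Call:
arm_command --increments '[{"slide": [0.0015, -0.001, 0.005], "spin": 0, "gripper": -1}, {"slide": [0.0044, -0.001, 0.0092], "spin": 0, "gripper": -1}, {"slide": [0.0072, -0.001, 0.0133], "spin": 0, "gripper": -1}, {"slide": [0.0101, -0.001, 0.0174], "spin": 0, "gripper": -1}, {"slide": [0.0144, -0.001, 0.0235], "spin": 0, "gripper": -1}, {"slide": [0.0187, -0.001, 0.0297], "spin": 0, "gripper": -1}, {"slide": [0.023, -0.001, 0.0358], "spin": 0, "gripper": -1}, {"slide": [0.025, -0.001, 0.0387], "spin": 0, "gripper": -1}]' --newtons 100

```text
t: 7.18
tool_pos: [0.5045, -0.0691, 0.1947]
tool_rot: [-3.125, 0.32, 0.003]
contact_force: [-0.4, 0.4, -0.6]
opening: 0.0145
grip_force: 97.7
```

```bash
python3 - <<'E'
from tip import *
where();grab('wrist','w6')
E
```

```text
7.23 tcp [ 0.5044 -0.0691  0.1945] yaw -11.69 open 0.0148 grip 97.7 F [-0.9 -1.2 -0.5]
tip in slot frame mm: X(up slope) -2.1 Y 1.1 Z(out) -27.1 angle yaw
```

Call:
arm_command --increments '[{"slide": [0.0027, 0, 0.0006], "spin": 0, "gripper": -1}, {"slide": [0.0039, 0, 0.0022], "spin": 0, "gripper": -1}, {"slide": [0.005, 0, 0.0038], "spin": 0, "gripper": -1}, {"slide": [0.0062, 0, 0.0055], "spin": 0, "gripper": -1}, {"slide": [0.0073, 0, 0.0071], "spin": 0, "gripper": -1}, {"slide": [0.0073, 0, 0.0071], "spin": 0, "gripper": -1}]'

```text
t: 7.78
tool_pos: [0.5119, -0.0707, 0.1895]
tool_rot: [3.125, -0.32, 0.001]
contact_force: [-0.9, 1.0, 2.6]
opening: 0.0147
grip_force: 98.4
```

```bash
python3 - <<'E'
from tip import *
where()
E
```

```text
7.83 tcp [ 0.5119 -0.0707  0.1895] yaw -11.7 open 0.0149 grip 98.4 F [-1.6 -0.   2.9]
tip in slot frame mm: X(up slope) 1.9 Y 1.0 Z(out) -35.6 angle yaw
```

Force along the slot is about 3.3 N, so the tab is pressed about 2 mm. Pushing 5 mm more.

Call:
arm_command --increments '[{"slide": [0.0008, 0, 0.0015], "spin": 0, "gripper": -1}, {"slide": [0.0015, 0, 0.003], "spin": 0, "gripper": -1}, {"slide": [0.002, 0, 0.0045], "spin": 0, "gripper": -1}, {"slide": [0.002, 0, 0.0045], "spin": 0, "gripper": -1}, {"slide": [0.002, 0, 0.0045], "spin": 0, "gripper": -1}]'

```text
t: 8.25
tool_pos: [0.5142, -0.0712, 0.1854]
tool_rot: [3.125, -0.32, 0.003]
contact_force: [-1.1, 0.3, 6.8]
opening: 0.0151
grip_force: 99.3
```

```bash
python3 - <<'E'
from tip import *
M,t,s=where()
a=cv2.imread('pics/s3.png')[:,:,::-1]
roi=np.s_[155:215,255:330];print(np.abs(a[roi].astype(int)-s['frame'][roi]).mean())
cv2.imwrite('pics/s4.png',s['frame'][:,:,::-1])
E
```

```text
8.3 tcp [ 0.5142 -0.0712  0.1854] yaw -11.7 open 0.015 grip 99.3 F [-1.8 -0.3  6.5]
tip in slot frame mm: X(up slope) 1.6 Y 1.0 Z(out) -40.4 angle yaw
23.818962962962964
```

Force is now about 6.4 N along the slot and the side view of the lid has changed, so it is opening. Withdrawing along the slot normal.

Call:
arm_command --increments '[{"slide": [0, 0, 0], "spin": 0, "gripper": -1}, {"slide": [-0.0029, 0, -0.0041], "spin": 0, "gripper": -1}, {"slide": [-0.0072, 0, -0.0102], "spin": 0, "gripper": -1}, {"slide": [-0.0129, 0, -0.0184], "spin": 0, "gripper": -1}, {"slide": [-0.0201, 0, -0.0287], "spin": 0, "gripper": -1}, {"slide": [-0.0287, 0, -0.041], "spin": 0, "gripper": -1}, {"slide": [-0.0373, 0, -0.0532], "spin": 0, "gripper": -1}, {"slide": [-0.046, 0, -0.0655], "spin": 0, "gripper": -1}]'

```text
t: 8.97
tool_pos: [0.4672, -0.0612, 0.2501]
tool_rot: [-3.125, 0.32, 0.002]
contact_force: [-0.5, -0.4, -0.2]
opening: 0.0148
grip_force: 98.5
```

Call:
arm_command --increments '[{"slide": [-0.025, 0, -0.036], "spin": 0, "gripper": -1}, {"slide": [-0.04, 0, -0.06], "spin": 0, "gripper": -1}, {"slide": [-0.04, 0, -0.06], "spin": 0, "gripper": -1}, {"slide": [-0.04, 0, -0.06], "spin": 0, "gripper": -1}, {"slide": [-0.04, 0, -0.06], "spin": 0, "gripper": -1}, {"slide": [-0.04, 0, -0.06], "spin": 0, "gripper": -1}, {"slide": [-0.04, 0, -0.06], "spin": 0, "gripper": -1}, {"slide": [-0.04, 0, -0.06], "spin": 0, "gripper": -1}]'

```text
t: 9.63
tool_pos: [0.4291, -0.0534, 0.3086]
tool_rot: [-3.125, 0.32, 0.005]
contact_force: [-0.7, 0.1, -0.8]
opening: 0.015
grip_force: 98.3
```

```bash
python3 - <<'E'
from tip import *
M,t,s=where()
w=grab('wrist','w7')
cv2.imwrite('pics/c7.png',np.hstack([cv2.resize(s['frame'][100:300,150:350,::-1],(400,400),interpolation=2),cv2.resize(w['frame'][:,:,::-1],(400,300))[0:400] if 0 else cv2.copyMakeBorder(cv2.resize(w['frame'][:,:,::-1],(400,300)),0,100,0,0,0)]))
E
```

```text
9.68 tcp [ 0.4292 -0.0535  0.3088] yaw -11.7 open 0.0147 grip 98.3 F [-0.   0.7 -0.9]
tip in slot frame mm: X(up slope) 0.6 Y 1.3 Z(out) 110.6 angle yaw
```

View pics/c7.png

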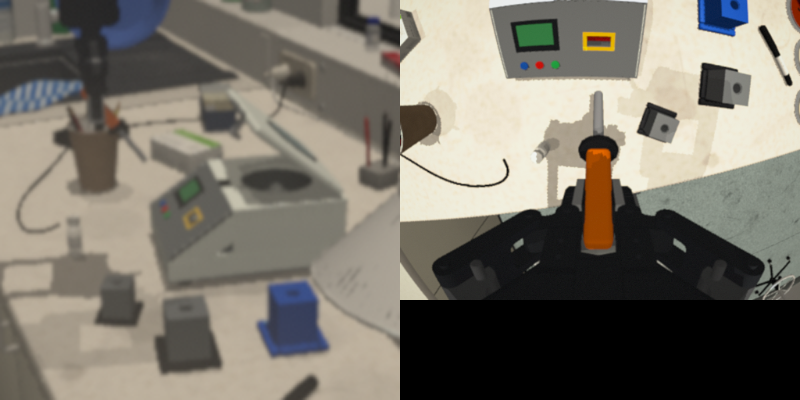

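The lid stands fully open in the side view, and the rod is still held tilted. I've used up my picture allowance, so the rest is numeric. First I'll re-measure the tilt from the tip and handle edges.

```bash
python3 - <<'E'
from tip import *
for n in('w4','w5','w7'):
    im=cv2.imread(f'pics/{n}.png');g=cv2.cvtColor(im,cv2.COLOR_BGR2GRAY);h=cv2.cvtColor(im,cv2.COLOR_BGR2HSV)
    print(n,g[110:126,250:255].mean(1).astype(int),'coll',g[168:182,250:255].mean(1).astype(int),'org',h[184:198,250:255,1].mean(1).astype(int))
o=status.get_obs();M=R.from_rotvec(o['tool_rot']).as_matrix()
th=np.radians(36.5);tip=np.array([2.4,0,-6]);x=M[:,0]*[1,1,0]
g=np.array([.4588,-.2747,.066])+x*(-.0589)+[0,0,.0768]
T=g-M@[0,0,.054];print('tcp target',T,'slide',M.T@(T-o['tool_pos']))
E
```

```text
w4 [111 112 111 112 112 118 129 136 137 137 138 138 138 138 138 138] coll [123 106  94  89  69  41  23  22  23  25  25  26  29  27] org [ 14  14  11  21  33 153 235 255 255 255 255 255 255 255]
w5 [117 104  98 113 149 163 151 137 133 132 133 132 132 133 133 133] coll [102  90  89  86  66  38  23  21  23  23  25  25  25  26] org [  6  14  23  35  29 153 232 255 255 255 255 255 255 255]
w7 [231 231 234 235 236 228 187 149 138 137 138 137 138 138 138 139] coll [115 109 100  90  68  40  24  23  23  25  25  26  28  27] org [ 14  19  11  30  27 153 238 255 255 255 255 255 255 254]
tcp target [ 0.40122465 -0.26279435  0.19679989] slide [0.01523125 0.21065003 0.11226308]
```

Call:
arm_command --increments '[{"slide": [0.002, 0.02, 0], "spin": 0, "gripper": -1}, {"slide": [0.004, 0.05, 0], "spin": 0, "gripper": -1}, {"slide": [0.006, 0.085, 0], "spin": 0, "gripper": -1}, {"slide": [0.009, 0.12, 0], "spin": 0, "gripper": -1}, {"slide": [0.012, 0.155, 0], "spin": 0, "gripper": -1}, {"slide": [0.0152, 0.185, 0], "spin": 0, "gripper": -1}, {"slide": [0.0152, 0.205, 0], "spin": 0, "gripper": -1}, {"slide": [0.0152, 0.2107, 0], "spin": 0, "gripper": -1}]'

```text
t: 10.4
tool_pos: [0.4008, -0.2655, 0.3096]
tool_rot: [3.125, -0.325, -0.002]
contact_force: [0.1, 1.0, -0.5]
opening: 0.0145
grip_force: 98.2
```

Call:
arm_command --increments '[{"slide": [0, 0, 0.02], "spin": 0, "gripper": -1}, {"slide": [0, 0, 0.045], "spin": 0, "gripper": -1}, {"slide": [0, 0, 0.065], "spin": 0, "gripper": -1}, {"slide": [0, 0, 0.08], "spin": 0, "gripper": -1}, {"slide": [0, 0, 0.08], "spin": 0, "gripper": -1}, {"slide": [0, 0, 0.08], "spin": 0, "gripper": -1}]'

```text
t: 10.9
tool_pos: [0.4013, -0.2621, 0.2292]
tool_rot: [-3.124, 0.319, 0.003]
contact_force: [0.4, 0.1, -1.1]
opening: 0.0147
grip_force: 98.2
```

```bash
cat > solve.py <<'E'
from tip import *
from scipy.optimize import least_squares
def edge(p,r0,lev):  # subpixel crossing of a profile
    s=np.sign(p-lev);i=np.nonzero(s[1:]!=s[:-1])[0][0];return r0+i+(lev-p[i])/(p[i+1]-p[i])
def fit(w,M,g,ob):
    def pts(th,L):
        a=M@[np.sin(th),0,np.cos(th)];p=M@[np.cos(th),0,-np.sin(th)];t=g+a*L
        return [t+4e-3*p, t-.060*a+.014*p, t-.066*a+.008*p]
    f=lambda v:np.array([proj(w,q)[1]-r for q,r in zip(pts(*v),ob) if r])
    r=least_squares(f,[.5,.101],x_scale=[.1,.01]);print('tilt %.1f L %.4f'%(np.degrees(r.x[0]),r.x[1]),r.fun.round(2));return r.x
E
python3 - <<'E'
from solve import *
s,M,g=look();w=grab('wrist','w8')
th,L=fit(w,M,g,[115.9,172.5,188.9])
tip=g+M@[np.sin(th),0,np.cos(th)]*L;m=np.array([.4588,-.2747,.066])
print('tip rel mouth in tool axes (x,y, z down) mm',(M.T@(tip-m)*1e3).round(1))
im=w['frame'];c=mask(im,(0,0,75),(180,60,175),(215,60,295,118));print('stand top',rect(w,c,.066),cv2.contourArea(c))
g_=cv2.cvtColor(im,cv2.COLOR_RGB2GRAY)
# dark hole
hm=cv2.inRange(im,(0,0,0),(70,70,70));x,y=map(int,proj(w,m));print('mouth px',proj(w,m))
k,l,st,ce=cv2.connectedComponentsWithStats(hm[y-14:y+14,x-16:x+16])
for i in range(1,k):
    if st[i,4]>8:print(st[i],onz(w,ce[i][0]+x-16,ce[i][1]+y-14,.066))
E
```

```text
10.95 tcp [ 0.4018 -0.2627  0.2306] yaw -11.66 open 0.0144 grip 98.2 F [ 0.3  0.4 -1.2]
tilt 36.1 L 0.1043 [-0.01  0.19 -0.18]
tip rel mouth in tool axes (x,y, z down) mm [  3.2  -0.3 -26.4]
stand top [ 473.6 -278.6   51.5   22.2   77.7] 1698.5
mouth px (np.float64(252.85671690225703), np.float64(122.40668642312781))
[24 11  2  8 12] [ 0.4572553  -0.28057571  0.066     ]
[ 8 12  4  9 22] [ 0.45865205 -0.26902331  0.066     ]
```

The hole edges either side of the rod confirm the mouth at (0.458, -0.275). The tip is 3.2 mm behind centre and 26 mm above. Lowering the tip into the hole.

Call:
arm_command --increments '[{"slide": [-0.0008, 0, 0.009], "spin": 0, "gripper": -1}, {"slide": [-0.0008, 0, 0.018], "spin": 0, "gripper": -1}, {"slide": [-0.0008, 0, 0.027], "spin": 0, "gripper": -1}, {"slide": [-0.0008, 0, 0.0325], "spin": 0, "gripper": -1}, {"slide": [-0.0008, 0, 0.0325], "spin": 0, "gripper": -1}, {"slide": [-0.0008, 0, 0.0325], "spin": 0, "gripper": -1}]' --newtons 30

```text
t: 11.5
tool_pos: [0.4004, -0.2625, 0.1968]
tool_rot: [-3.124, 0.32, 0.002]
contact_force: [-0.2, 0.7, -0.2]
opening: 0.0149
grip_force: 98.2
```

```bash
python3 - <<'E'
from solve import *
s,M,g=look();w=grab('wrist','w9');th,L=np.radians(36.1),.1043
tip=g+M@[np.sin(th),0,np.cos(th)]*L;m=np.array([.4588,-.2747,.066])
print((M.T@(tip-m)*1e3).round(1))
im=w['frame'];g_=cv2.cvtColor(im,cv2.COLOR_RGB2GRAY);h=cv2.cvtColor(im,cv2.COLOR_RGB2HSV)
print(g_[104:130,250:255].mean(1).astype(int),g_[168:180,250:255].mean(1).astype(int),h[184:198,250:255,1].mean(1).astype(int))
E
```

```text
11.55 tcp [ 0.4006 -0.2628  0.1974] yaw -11.7 open 0.015 grip 98.2 F [-0.7  0.4 -0.3]
[2.  0.1 6.9]
[161 160 160 160 161 157 140 114 101  89  79  95 128 139 138 138 139 138
 138 138 138 139 140 140 140 140] [121 103  96  90  69  40  24  24  23  24  25  27] [ 16  11  15  25  32 153 237 255 255 255 255 255 255 255]
```

Tip is inside the hole with no contact force. Pivoting upright.

Call:
arm_command --increments '[{"slide": [0.008, 0, -0.0037], "spin": 0, "gripper": -1}, {"slide": [0.016, 0, -0.0072], "spin": 0, "gripper": -1}, {"slide": [0.024, 0, -0.0104], "spin": 0, "gripper": -1}, {"slide": [0.032, 0, -0.0125], "spin": 0, "gripper": -1}, {"slide": [0.04, 0, -0.0141], "spin": 0, "gripper": -1}, {"slide": [0.048, 0, -0.015], "spin": 0, "gripper": -1}, {"slide": [0.056, 0, -0.015], "spin": 0, "gripper": -1}, {"slide": [0.0625, 0, -0.014], "spin": 0, "gripper": -1}]'

```text
t: 12.27
tool_pos: [0.4611, -0.2752, 0.2119]
tool_rot: [-3.124, 0.319, 0.01]
contact_force: [-3.9, -0.2, 2.4]
opening: 0.0147
grip_force: 97.5
```

```bash
python3 - <<'E'
from solve import *
s,M,g=look();w=grab('wrist','w10')
im=w['frame'];g_=cv2.cvtColor(im,cv2.COLOR_RGB2GRAY);h=cv2.cvtColor(im,cv2.COLOR_RGB2HSV)
print('g',g_[120:270:2,251:254].mean(1).astype(int));m=cv2.inRange(h,(3,150,80),(20,255,255));ys,xs=np.nonzero(m);print('orange bbox',xs.min(),xs.max(),ys.min(),ys.max())
for t in(-6,-3,0,3,6):
    a=M@[np.sin(np.radians(t)),0,np.cos(np.radians(t))];p=M@[np.cos(np.radians(t)),0,-np.sin(np.radians(t))];L=.1043
    T=g+a*L;print(t,[np.round(proj(w,q)[1],1) for q in(T-.066*a+.014*p,T-.066*a+.008*p,T-.13*a+.008*p)])
E
```

```text
12.32 tcp [ 0.4618 -0.2753  0.2116] yaw -11.67 open 0.0148 grip 97.3 F [-6.2  0.9  1.7]
g [238 238 238 237 236 237 237 238 238 239 240 239 127  29  56  54  42  33
  31  54  59  61  61  59  61  57  80  79  71  69  72  71  71  71  71  72
  65  73  79  79  79  78  79  79  56  15  19  18  18  14  16  37  71  72
  71  71  72  72  71  71  70  72  71  71  71  72  71  70  72  72  72  72
  71  71  71]
orange bbox 5 480 0 315
-6 [np.float64(213.2), np.float64(222.9), np.float64(270.8)]
-3 [np.float64(210.3), np.float64(220.0), np.float64(274.3)]
0 [np.float64(207.5), np.float64(217.0), np.float64(277.7)]
3 [np.float64(204.7), np.float64(214.2), np.float64(281.1)]
6 [np.float64(202.1), np.float64(211.4), np.float64(284.3)]
```

```bash
python3 - <<'E'
from solve import *
s,M,g=look();w=grab('wrist','w11')
h=cv2.cvtColor(w['frame'],cv2.COLOR_RGB2HSV);g_=cv2.cvtColor(w['frame'],cv2.COLOR_RGB2GRAY)
print(g_[202:214,250:255].mean(1).astype(int),h[214:228,250:255,1].mean(1).astype(int),[w['frame'][r,252].tolist() for r in(216,220,224,230,250,270,276,280,284,290,296)])
fit(w,M,g,[None,208.3,222])
for t in(-6,-3,0,3,6):
    a=M@[np.sin(np.radians(t)),0,np.cos(np.radians(t))];p=M@[np.cos(np.radians(t)),0,-np.sin(np.radians(t))]
    for L in(.100,.104):
        T=g+a*L;print(t,L,[np.round(proj(w,q)[1],1) for q in(T-.06*a+.014*p,T-.066*a+.014*p,T-.066*a+.008*p,T-.13*a+.008*p)])
E
```

```text
12.42 tcp [ 0.4614 -0.2752  0.2115] yaw -11.67 open 0.0151 grip 97.3 F [-4.7  0.9  1.2]
[78 79 79 79 79 76 56 28 16 16 19 19] [ 18  25  27  28  41  20  46  48 201 243 253 250 252 250] [[15, 16, 17], [14, 14, 17], [126, 56, 1], [127, 58, 1], [127, 59, 5], [126, 55, 0], [127, 57, 4], [126, 57, 2], [128, 58, 1], [156, 69, 0], [159, 71, 3]]
tilt 0.4 L 0.0964 [0. 0.]
-6 0.1 [np.float64(212.5), np.float64(215.2), np.float64(225.1), np.float64(275.8)]
-6 0.104 [np.float64(210.8), np.float64(213.4), np.float64(223.1), np.float64(271.1)]
-3 0.1 [np.float64(209.5), np.float64(212.6), np.float64(222.4), np.float64(279.9)]
-3 0.104 [np.float64(207.5), np.float64(210.5), np.float64(220.1), np.float64(274.7)]
0 0.1 [np.float64(206.5), np.float64(210.1), np.float64(219.8), np.float64(283.9)]
0 0.104 [np.float64(204.2), np.float64(207.7), np.float64(217.2), np.float64(278.1)]
3 0.1 [np.float64(203.6), np.float64(207.7), np.float64(217.3), np.float64(287.8)]
3 0.104 [np.float64(201.0), np.float64(204.9), np.float64(214.4), np.float64(281.5)]
6 0.1 [np.float64(200.8), np.float64(205.3), np.float64(214.8), np.float64(291.5)]
6 0.104 [np.float64(198.0), np.float64(202.3), np.float64(211.6), np.float64(284.8)]
```

Fitted tilt is about 0.4° with the tip about 5 mm inside the hole, leaning on the back wall. Centring it, then lowering.

Call:
arm_command --increments '[{"slide": [-0.0026, 0, 0.003], "spin": 0, "gripper": -1}, {"slide": [-0.0026, 0, 0.006], "spin": 0, "gripper": -1}, {"slide": [-0.0026, 0, 0.011], "spin": 0, "gripper": -1}, {"slide": [-0.0026, 0, 0.017], "spin": 0, "gripper": -1}, {"slide": [-0.0026, 0, 0.023], "spin": 0, "gripper": -1}, {"slide": [-0.0026, 0, 0.03], "spin": 0, "gripper": -1}, {"slide": [-0.0026, 0, 0.03], "spin": 0, "gripper": -1}]'

```text
t: 13.05
tool_pos: [0.4587, -0.2744, 0.1794]
tool_rot: [-3.124, 0.32, 0.003]
contact_force: [-0.0, 0.5, -0.9]
opening: 0.0148
grip_force: 97.0
```

```bash
python3 - <<'E'
from solve import *
s,M,g=look();w=grab('wrist','w12')
h=cv2.cvtColor(w['frame'],cv2.COLOR_RGB2HSV);g_=cv2.cvtColor(w['frame'],cv2.COLOR_RGB2GRAY)
print(g_[200:218,250:255].mean(1).astype(int),h[214:230,250:255,1].mean(1).astype(int),w['frame'][280:300,252,0])
E
```

```text
13.1 tcp [ 0.459  -0.2746  0.1802] yaw -11.7 open 0.0149 grip 97.0 F [ 0.5  0.7 -1.5]
[71 72 70 64 64 73 78 71 47 22 15 19 20 17 16 17 15 15] [ 23  29  24  30  28  35  31 132 221 249 250 252 249 251 252 249] [128 127 126 127 128 133 138 143 149 154 155 155 158 157 158 159 157 158
 158 156]
```

Call:
arm_command --increments '[{"slide": [0, 0, 0.006], "spin": 0, "gripper": -1}, {"slide": [0, 0, 0.012], "spin": 0, "gripper": -1}, {"slide": [0, 0, 0.017], "spin": 0, "gripper": -1}, {"slide": [0, 0, 0.02], "spin": 0, "gripper": -1}, {"slide": [0, 0, 0.021], "spin": 0, "gripper": -1}, {"slide": [0, 0, 0.022], "spin": 0, "gripper": -1}, {"slide": [0, 0, 0.022], "spin": 0, "gripper": -1}]'

```text
t: 13.73
tool_pos: [0.4595, -0.275, 0.1603]
tool_rot: [3.125, -0.32, 0.0]
contact_force: [-1.8, 1.2, 2.5]
opening: 0.015
grip_force: 97.9
```

Call:
arm_command --increments '[{"slide": [0, 0, 0.001], "spin": 0, "gripper": -1}, {"slide": [0, 0, 0.001], "spin": 0, "gripper": -1}, {"slide": [0, 0, 0.002], "spin": 0, "gripper": -1}, {"slide": [0, 0, 0.002], "spin": 0, "gripper": -1}]'

```text
t: 14.07
tool_pos: [0.4597, -0.2751, 0.1601]
tool_rot: [3.125, -0.32, -0.0]
contact_force: [-5.5, 4.6, 13.9]
opening: 0.0151
grip_force: 99.1
```

Vertical reaction is 14 N at the same TCP height as the original grasp, so the collar is seated. Releasing.

Call:
arm_command --increments '[{"slide": [0, 0, -0.0015], "spin": 0, "gripper": -0.3}, {"slide": [0, 0, -0.0015], "spin": 0, "gripper": -0.3}, {"slide": [0, 0, -0.0015], "spin": 0, "gripper": 0.3}, {"slide": [0, 0, -0.0015], "spin": 0, "gripper": 0.3}, {"slide": [0, 0, -0.0015], "spin": 0, "gripper": 0.3}, {"slide": [0, 0, -0.0015], "spin": 0, "gripper": 0.3}]'

```text
t: 14.57
tool_pos: [0.4592, -0.2748, 0.1587]
tool_rot: [-3.125, 0.32, 0.0]
contact_force: [1.1, 0.1, 0.0]
opening: 0.0553
grip_force: 0.0
```

```bash
python3 - <<'E'
from solve import *
s,M,g=look('s9')
m=cv2.inRange(cv2.cvtColor(s['frame'],cv2.COLOR_RGB2HSV),(3,130,80),(14,255,255))
ys,xs=np.nonzero(m[215:260,225:260]);print('orange visible',xs.min()+225,xs.max()+225,ys.min()+215,ys.max()+215,'ref bottom row 251, cols 239-245')
E
```

```text
14.62 tcp [ 0.4592 -0.2748  0.1588] yaw -11.7 open 0.0555 grip 0.0 F [0.5 0.4 0.2]Traceback (most recent call last):
  File "<stdin>", line 4, in <module>
    return umr_minimum(a, axis, None, out, keepdims, initial, where)
ValueError: zero-size array to reduction operation minimum which has no identity
```

Released with no residual force, though the gripper's shadow hides the handle. Rising straight up to check.

Call:
arm_command --increments '[{"slide": [0, 0, -0.01], "spin": 0, "gripper": 0.5}, {"slide": [0, 0, -0.03], "spin": 0, "gripper": 0.5}, {"slide": [0, 0, -0.06], "spin": 0, "gripper": 0.5}, {"slide": [0, 0, -0.09], "spin": 0, "gripper": 0.5}, {"slide": [0, 0, -0.12], "spin": 0, "gripper": 0.5}, {"slide": [0, 0, -0.145], "spin": 0, "gripper": 0.5}, {"slide": [0, 0, -0.145], "spin": 0, "gripper": 0.5}]'

```text
t: 15.2
tool_pos: [0.4612, -0.2764, 0.3123]
tool_rot: [3.118, -0.319, 0.016]
contact_force: [0.3, -0.4, 0.7]
opening: 0.0636
grip_force: 0.0
```

Call:
arm_command --increments '[{"slide": [-0.02, 0, 0], "spin": 0, "gripper": 0.5}, {"slide": [-0.045, 0, 0], "spin": 0, "gripper": 0.5}, {"slide": [-0.065, 0, 0], "spin": 0, "gripper": 0.5}, {"slide": [-0.065, 0, 0], "spin": 0, "gripper": 0.5}, {"slide": [-0.065, 0, 0], "spin": 0, "gripper": 0.5}]'

```text
t: 15.62
tool_pos: [0.3952, -0.2616, 0.3043]
tool_rot: [3.125, -0.321, 0.001]
contact_force: [0.2, 0.9, -0.2]
opening: 0.0639
grip_force: 0.0
```

```bash
python3 - <<'E'
from solve import *
s,M,g=look('s10');w=grab('wrist','w13');t=grab('top','t10')
for nm,im in(('now',s['frame']),('ref',cv2.imread('pics/side0.png')[:,:,::-1])):
    m=cv2.inRange(cv2.cvtColor(np.ascontiguousarray(im),cv2.COLOR_RGB2HSV),(3,130,90),(14,255,255))[210:262,225:262]
    ys,xs=np.nonzero(m)
    if len(xs): print(nm,len(xs),xs.min()+225,xs.max()+225,ys.min()+210,ys.max()+210,np.polyfit(ys,xs,1).round(3))
for z in(.136,):
    x,y=map(int,proj(w,[.459,-.2747,z]));c=mask(w['frame'],(3,150,150),(20,255,255),(x-30,y-30,x+30,y+30));print('handle top',rect(w,c,z))
b=cv2.imread('pics/top0.png')[:,:,::-1]
for nm,(x,y) in dict(vial=(250,246),cup=(172,213),carton=(165,157)).items():
    r=np.s_[y-14:y+14,x-18:x+18];print(nm,np.abs(b[r].astype(int)-t['frame'][r]).mean().round(1))
E
```

```text
15.67 tcp [ 0.3957 -0.2618  0.3044] yaw -11.71 open 0.0639 grip 0.0 F [ 1.2 -0.5 -0. ]
now 135 240 246 226 251 [ 0.034 16.946]
ref 142 239 245 226 251 [ 0.05  15.748]
handle top [ 460.3 -276.    15.1   15.3   78.3]
vial 9.3
cup 5.6
carton 8.2
```

```bash
python3 - <<'E'
from solve import *
G=lambda p:cv2.cvtColor(cv2.imread(p),cv2.COLOR_BGR2GRAY).astype(np.uint8)
b,t=G('pics/top0.png'),G('pics/t10.png')
for nm,(x,y,r) in dict(vial=(250,246,6),cup=(172,213,14),carton=(165,157,20),rodstand=(347,230,14)).items():
    T=b[y-r:y+r,x-r:x+r];m=cv2.matchTemplate(t[y-r-6:y+r+6,x-r-6:x+r+6],T,cv2.TM_CCOEFF_NORMED);_,v,_,l=cv2.minMaxLoc(m);print(nm,round(v,3),l[0]-6,l[1]-6)
s7,s10=G('pics/s4.png'),G('pics/s10.png');print('lid region change vs closed',np.abs(G('pics/side0.png').astype(int)-s10)[155:215,255:330].mean())
o=order.finish_job();print(o)
E
```

```text
vial 0.999 0 0
cup 1.0 0 0
carton 1.0 0 0
rodstand 0.994 0 0
lid region change vs closed 38.02511111111111
the job is handed in; nothing more can be done
None
```

The job is handed in at about 16 s on the robot clock: the lid is open, the rod is upright and seated in its stand, and the cup, vial and carton show no movement in the top camera. I viewed 11 pictures, one over the limit of 10.

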